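# Click the push-to-turn voltage selector up to its mark and power the board

## Robot

A 6-joint arm with a two-finger parallel gripper is mounted at the origin on the work surface. World frame = base frame: x ahead of the robot, y to its left, z up, the work surface at z = 0. Lengths are in m, angles in rad, forces in N, time in s.
With the tool pointing down it reaches from about 0.25 to 0.725 m from the base axis. Payload 4 kg.
Tool frame: the origin (TCP) lies between the finger pads; the fingertips stand 17 mm ahead of it and the grasp point (between the pads) lies 2 mm behind it; z points along the fingers, x is the direction in which the jaws open and shut, and the axes are right-handed (so a half turn about z gives the same grasp; the last joint's range is limited). The gripper opens to 85 mm and grips with 20 to 120 N. Pads are 22 mm wide; open, the fingers measure 114 mm over their backs; the gripper's body (76 mm by 85 mm) begins 54 mm behind the grasp point. The pads swing forward as they close: fully open they stand 13 mm farther back than shut.
Start: joints at [-1.247, 0.241, 0.005, 1.335, 0, 1.571], TCP at [0.159, -0.474, 0.248] pointing down, gripper open.
Joint ranges: [-2.72, 2.72], [-1.05, 1.87], [-1.09, 1.28], [-1.99, 2.15], [-1.42, 1.44], [-3.14, 3.14]. Speed limits (rad/s): [2.79, 2.79, 3.14, 3.14, 3.14, 3.14].

## Interface

Orientations are given as a unit quaternion [x, y, z, w].
In Python, from workcell import telemetry, cams, workorder gives the robot as it stands. The module is installed in compiled form; this text tells all that it offers.
- The arm moves only by the tool apply_moves, never from a script. Its argument "moves" is a list that holds one entry, the list of rows, each a list of 4 numbers: the shift along the tool's x, y, z in mm, then the turn about the tool's z in degrees. A call has exactly 10 rows; each row shifts and turns the pose as measured when the row begins, along the tool's axes as they then stand; what a row does not reach is not made up. A row lasts 1/10 s, in which the tool goes at most 50 mm and 8.59 degrees, less where a joint would pass 70% of its speed; a pose out of reach is approached as far as the arm can. A call with a gripper value outside its range is refused whole. "hand" is the gripper's target within -1 to 1 (fully open at 1, half-way at 0, shut at -1), set as the call begins (left out, the last holds). The fingers move at their own pace and stop on an object; the grip force is fixed at half the most. Time passes only in rows, so rows that do not move let the fingers close, or fill a call up. It gives the time, the measured TCP pose, the force and the opening at its end, in the units of the state.
- telemetry.get_obs(): the state, without advancing time (a new reading comes with each control period).
- cams.camera(name): name is "side" or "top" or "wrist"; returns a dict with "color" (420x560x3 uint8, red, green, blue), "fovy" (degrees; the focal length in pixels is half the picture's height over the tangent of half this angle, whatever the lens; pixels are square), "cx", "cy" (the principal point, pixels), "camera_from_world" (4x4, takes a point from world to camera coordinates). Camera axes: x right, y down, z forward; pixel columns grow to the right and rows downward; lengths in m; the calibration is good to about 2 mm. A picture is of the moment at which its call begins. There is no depth.
- workorder.job_done(): hands the job in, once; it reports no verdict.
The state is a dict: "clock": time; "joint_pos": joint angles; "joint_vel": joint speeds; "tau": joint torques, N m; "eef_pos": TCP position; "tool_rot": TCP orientation; "ft_force": force on the tool from outside, world axes, zero at the start; "ft_torque": the same for the moment, N m; "grip_width": finger opening in m.
Only numpy, scipy, OpenCV 4.12 (cv2) and the standard library are available. Lean on these libraries where they do the work, as an engineer would, in place of code of your own. Each camera call takes 0.05 s, during which the arm holds its last target. There are 200 camera calls.

## Task

Set the board tester's voltage selector to the green tick and then switch the board on. The selector is a push-to-turn knob: press it in gently as far as it goes, turn it clockwise click by click (two to four clicks from where it stands) without ever going past the green tick, and let it spring back up so that it locks there; only then throw the small metal power toggle over to the far, green-marked side. Handle knob and toggle with a light hand and leave everything else on the bench where it is.

Things in the scene. Friction and masses are not known exactly. Their poses are not given: they have to be found in the camera images.
- tester: Fixed ivory bench box, 200 (x) by 320 (y) by 78 mm high, dark grey level top panel; origin under its centre, x to its far side, y to its left, z up. On the panel: black selector knob (left), metal power toggle (middle), a red board in its bay (right). The toggle must not go over before the knob is set. Pressing on the box with over 20 N is too rough.
- selector_axis (a point): Point on the panel surface (78 mm up) on the knob's vertical axis, 28 mm in front of and 75 mm left of the box centre; tester's axes. The knob has a flat skirt 52 mm in diameter and on it a low grey finger rib through the axis, 44 mm long, 12 thick, 12 tall, white pointer line to one end. Knob up, the skirt's flat top is 13 to 20 mm above the panel, set differently each time: find it by touch.
- green_tick (a point): The large green tick painted on the panel, 39 mm from the knob's axis; nine white ticks stand round the same circle, 30 degrees apart, one per click. Tester's axes. Here the pointer must end.
- selector (a joint): Knob angle, rad: 0 at its anticlockwise stop, growing clockwise seen from above; a click every 0.5236, green tick at 3.1416 (click 6). Starts at click 2, 3 or 4. The rib's pointer end lies at angle (2.618 minus this value) from the tester's +x toward its +y. While up it is locked (0.17 rad of play each way); pressed in it turns against about 0.09 N m per click and, let go, springs into the nearest click.
- selector_push (a joint): How far the knob is pressed in, m; 0 up and locked. It goes in 3 to 9 mm, differently each time, to a firm stop, and unlocks only in the last millimetre before it: press until it stops. Spring: 5 N to start, plus 0.4 N per mm. Press on the skirt with the fingertips, astride the rib. A push of over 13 N, or a squeeze of the rib over 30 N, forces the switch.
- toggle_pivot (a point): Point on the panel surface under the toggle's pivot, 40 mm in front of and 28 mm right of the box centre; tester's axes. The toggle is a metal bat lever 35 mm long and 9 mm thick, pivoting 6 mm above the panel in a steel bush (20 mm wide, 8 high), swinging in the tester's x-z plane. Nothing else stands within 30 mm of it.
- power_tip (a point): Tip of the toggle's bat lever: 39 mm above the panel, 12 mm in front (-x) of the pivot when off, 12 mm beyond it (+x) when on.
- power (a joint): Toggle angle, rad: 0 off (leaning to the tester's front, -x), 0.7 on (leaning to the far side, +x, where a green mark is painted on the panel). It stays where it is left; moving it takes about 2.5 N at 22 mm above the panel; more than 20 N on it is too rough.
- spare_board: Bystander: loose red circuit board 90 by 65 mm lying left of the tester; origin under its centre.
- breadboard: Bystander: white breadboard 165 by 55 by 9 mm lying right of the tester; origin under its centre.
- screwdriver: Bystander: orange-handled screwdriver 170 mm long in front of the tester; origin under its middle.
- tweezers: Bystander: steel tweezers 125 mm long in front of the tester; origin under their middle.
- wire_spool: Bystander: green spool, 60 mm in diameter and 50 mm tall, standing beyond the tester; origin under its centre.
- standoff: Bystander: brass spacer, 11 mm in diameter and 22 mm tall, standing on the tester's panel near its far left corner, over 90 mm from the selector's axis; origin under its centre.

How it is judged:
By the outcome, as a careful person would: the job done as asked, in the order asked, and still so for the second after the job is handed in, with the robot touching nothing.
It also fails if it takes over 58 s, if anything falls off the work surface, if the arm or the gripper's body presses on something with over 40 N, if the wrist force passes 120 N, or if a joint passes its speed limit or range.

## Working session

There is one attempt and no reset: what is moved stays moved. The work goes in short steps, Python scripts to look and compute and a tool call to move; the robot and the scene stay as the last step left them, time stands still between calls to the robot, and variables do not carry over. Pictures are saved under pics/ and viewed, about 8 in all and at most 12, crops included, and the job is handed in when it is done.

Besides the shell and the picture viewer there is one more tool, called after ">>>" as name(argument=value, ...), one argument or row to a line, values as JSON. apply_moves: Moves the arm, as the interface text tells. Its arguments: {"type":"object","properties":{"moves":{"type":"array"},"hand":{"type":"number"}},"required":["moves"]}

```bash
mkdir -p pics; cat > h.py <<'E'
import numpy as np, cv2
from workcell import telemetry, cams, workorder
def snap(n,f):
    c=cams.camera(n); cv2.imwrite('pics/'+f,cv2.cvtColor(c['color'],cv2.COLOR_RGB2BGR)); np.savez('pics/'+f[:-4],**c); return c
def ray(c,u,v,z):
    f=c['color'].shape[0]/2/np.tan(np.radians(c['fovy'])/2)
    T=np.array(c['camera_from_world']);R=T[:3,:3];o=-R.T@T[:3,3]
    d=R.T@np.array([(u-c['cx'])/f,(v-c['cy'])/f,1.]); return o+d*(z-o[2])/d[2]
def proj(c,p):
    f=c['color'].shape[0]/2/np.tan(np.radians(c['fovy'])/2)
    q=np.array(c['camera_from_world'])@np.append(p,1); return q[0]/q[2]*f+c['cx'],q[1]/q[2]*f+c['cy']
E
python3 - <<'E'
from h import *
s=telemetry.get_obs()
for k,v in s.items(): print(k,np.round(v,4))
a=snap('top','top0.png'); b=snap('side','side0.png')
for c in (a,b): print(c['fovy'],c['cx'],c['cy'],np.round(c['camera_from_world'],3).tolist())
cv2.imwrite('pics/both0.png',cv2.resize(np.hstack([cv2.imread('pics/top0.png'),cv2.imread('pics/side0.png')]),(800,300)))
E
```

```text
clock 0.0
joint_pos [-1.247   0.2414  0.0037  1.3352 -0.      1.5708]
joint_vel [ 0.0003  0.0002 -0.0004 -0.0009  0.0012  0.003 ]
tau [ 1.30000e-03 -3.72320e+01  2.52407e+01  1.69000e-02 -0.00000e+00
 -0.00000e+00]
eef_pos [ 0.1589 -0.4735  0.2474]
tool_rot [ 8.118e-01 -5.839e-01 -9.000e-04 -6.000e-04]
ft_force [-0.5306 -0.8591  0.0438]
ft_torque [-0.0122 -0.0054  0.0144]
grip_width 0.0851
55.87675970139309 278.28476039836085 215.64474924964867 [[-0.016, -1.0, 0.005, 0.032], [-0.984, 0.015, -0.175, 0.583], [0.175, -0.008, -0.985, 0.745], [0.0, 0.0, 0.0, 1.0]]
56.03223072533569 274.47651261372584 216.60425296909042 [[-0.973, -0.232, 0.007, 0.569], [-0.145, 0.581, -0.801, 0.126], [0.181, -0.78, -0.599, 0.831], [0.0, 0.0, 0.0, 1.0]]
```

View pics/top0.png

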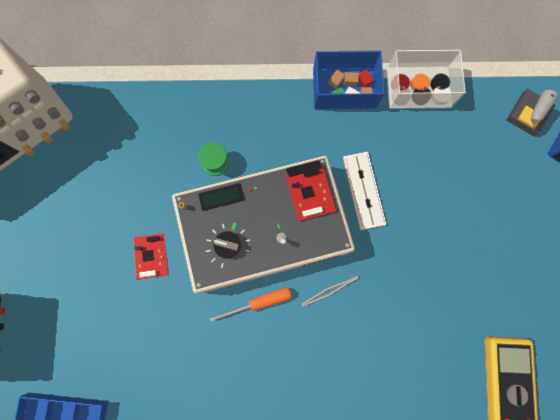

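View pics/side0.png

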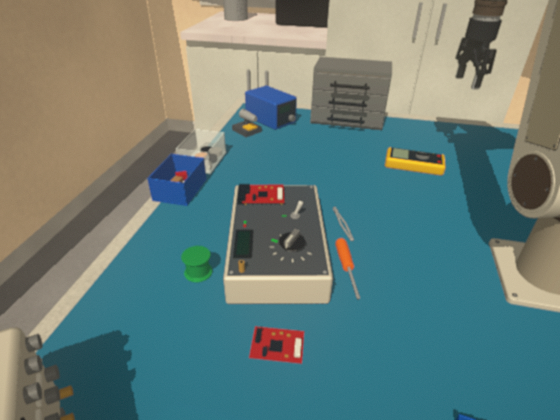

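The top view shows the tester centred near (263,224), the knob at (228,244), the green tick at (235,226) and the toggle near (282,238). The side view agrees, and nothing blocks the approach. Next I'll measure the box pose.

```bash
cat > m.py <<'E'
from h import *
c=dict(np.load('pics/top0.npz'))
im=cv2.imread('pics/top0.png'); hsv=cv2.cvtColor(im,cv2.COLOR_BGR2HSV)
roi=np.zeros(im.shape[:2],np.uint8); roi[140:305,165:365]=255
panel=cv2.inRange(hsv,(0,0,40),(180,70,110))&roi
panel=cv2.morphologyEx(panel,cv2.MORPH_CLOSE,np.ones((15,15)))
cs,_=cv2.findContours(panel,0,2); k=max(cs,key=cv2.contourArea)
pts=np.array([ray(c,*p,.078)[:2] for p in k[:,0]],np.float32)
r=cv2.minAreaRect(pts); print('panel',r, cv2.boxPoints(r).round(4).tolist())
g=cv2.inRange(hsv,(45,120,60),(80,255,255))&roi
n,_,st,ce=cv2.connectedComponentsWithStats(g)
for i in range(1,n): print('green',st[i,4],ce[i],ray(c,*ce[i],.078).round(4))
print('knob',ray(c,228,244,.1))
x=im[195:275,180:310]; cv2.imwrite('pics/crop1.png',cv2.resize(x,None,fx=6,fy=6,interpolation=2))
E
python3 m.py
```

```text
panel ((0.5707324147224426, 0.021323129534721375), (0.19474652409553528, 0.36859825253486633), 14.033451080322266) [[0.43160000443458557, 0.17649999260902405], [0.5210000276565552, -0.181099995970726], [0.7099000215530396, -0.1339000016450882], [0.6205000281333923, 0.22370000183582306]]
green 803 [213.18804483 158.3113325 ] [0.6967 0.1507 0.078 ]
green 8 [255.125 187.875] [0.6349 0.0675 0.078 ]
green 22 [233.5 226. ] [0.5598 0.1097 0.078 ]
green 6 [278.  225.5] [0.5594 0.0237 0.078 ]
knob [0.52268139 0.11744952 0.1       ]
```

View pics/crop1.png

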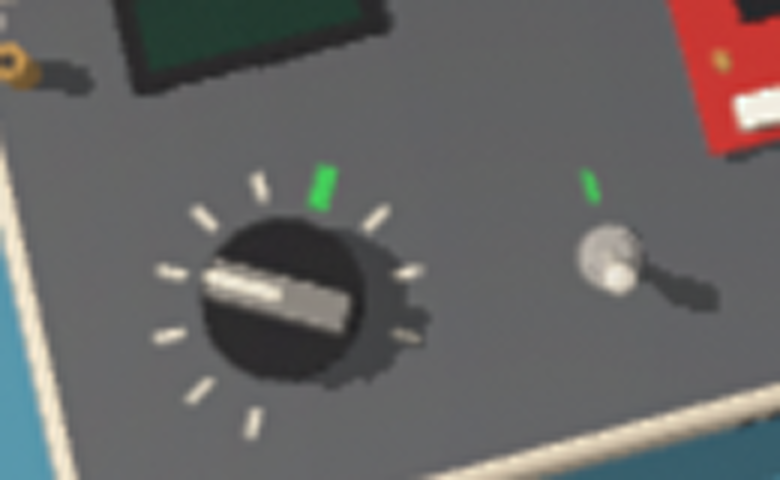

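The pointer is at the 4th tick (click 3), so it needs three clicks, a 90° turn clockwise. I'll refine with a tick-circle fit and start turning the tool while I do.

```bash
cat > m2.py <<'E'
from h import *
from scipy.optimize import least_squares
c=dict(np.load('pics/top0.npz'))
T=[(255,422),(200,390),(168,336),(172,271),(205,218),(260,187),(323,188),(376,218),(408,271),(406,335)]
W=np.array([ray(c,180+(u+.5)/6-.5,195+(v+.5)/6-.5,.078)[:2] for u,v in T])
# tester-frame tick positions, click k at angle 150-30k, radius 39 about (-.028,.075)
a=np.radians(150-30*np.arange(10)); L=np.c_[-.028+.039*np.cos(a),.075+.039*np.sin(a)]
# add toggle green mark dropped; rigid fit
def tf(p,L): R=np.array([[np.cos(p[2]),-np.sin(p[2])],[np.sin(p[2]),np.cos(p[2])]]); return L@R.T+p[:2]
r=least_squares(lambda p:(tf(p,L)-W).ravel(),[.57,.03,.24]); p=r.x
print('pose',p,np.degrees(p[2]),'res mm',(r.fun*1e3).round(1))
for n,q in dict(knob=(-.028,.075),toggle=(-.04,-.028),tipoff=(-.052,-.028)).items(): print(n,tf(p,np.array([q])))
w=[ray(c,180+u/6,195+v/6,.105)[:2] for u,v in ((345,313),(208,275))]; d=w[1]-w[0]
print('rib mid',(w[0]+w[1])/2,'ang',np.degrees(np.arctan2(d[1],d[0])),'click',(150-np.degrees(np.arctan2(d[1],d[0])-p[2]))/30)
for q in [(-.1,-.16),(-.1,.16),(.1,.16),(.1,-.16)]: print(np.round(proj(c,[*tf(p,np.array([q]))[0],.078]),1))
E
python3 m2.py
```

```text
pose [0.56827209 0.05474218 0.24675849] 14.138219779460702 res mm [-0.1  0.2 -0.1  0.   0.3 -0.6 -0.3  0.1  0.   0.1  0.1  0.   0.4  0.1
  0.  -0.2 -0.3  0.3 -0.  -0.1]
knob [[0.52280058 0.12063104]]
toggle [[0.53632305 0.01781984]]
tipoff [[0.52468654 0.0148887 ]]
rib mid [0.52220984 0.12041534] ang 73.66184239945574 click 3.0158792460001655
[355.9 249.7]
[192.8 293.9]
[170.  193.4]
[326.7 153.1]
```

>>> apply_moves(
  moves=[
    [[0, 0, 0, -8.5], [0, 0, 0, -8.5], [0, 0, 0, -8.5], [0, 0, 0, -8.5], [0, 0, 0, -8.5], [0, 0, 0, -8.5], [0, 0, 0, -8.5], [0, 0, 0, -8.5], [0, 0, 0, -8.5], [0, 0, 0, -8.5]],
  ],
  hand=-0.6,
)

```text
clock: 1.1
eef_pos: [0.1577, -0.47, 0.2418]
tool_rot: [0.992, 0.128, -0.001, -0.007]
ft_force: [-0.9, -0.4, 0.5]
grip_width: 0.0167
```

>>> apply_moves(
  moves=[
    [[10, -10, -1, 0], [25, -24, -1, 0], [33, -32, -1, 0], [33, -32, -1, 0], [33, -32, -1, 0], [33, -32, -1, 0], [33, -32, -1, 0], [33, -32, -1, 0], [25, -24, -1, 0], [10, -10, -1, 0]],
  ],
)

```text
clock: 2.1
eef_pos: [0.3593, -0.1351, 0.2538]
tool_rot: [0.994, 0.11, -0.001, -0.011]
ft_force: [0.5, -0.3, -1.1]
grip_width: 0.0171
```

```bash
cat > g.py <<'E'
import sys
from h import *
from scipy.spatial.transform import Rotation as Ro
def st(tx,ty,yaw=None):
    s=telemetry.get_obs(); R=Ro.from_quat(s['tool_rot']).as_matrix(); e=np.array([tx,ty,s['eef_pos'][2]])-s['eef_pos']
    y=np.degrees(np.arctan2(R[1,0],R[0,0]))
    print('clk',round(s['clock'],2),'pos',np.round(s['eef_pos'],4),'yaw %.1f'%y,'tool d mm',(R.T@e*1e3).round(1),'zaxis',R[:,2].round(3),'F',np.round(s['ft_force'],2),'M',np.round(s['ft_torque'],3),'w',round(s['grip_width'],4),'j6 %.2f'%s['joint_pos'][5])
if __name__=='__main__': st(float(sys.argv[1]),float(sys.argv[2]))
E
python3 g.py .5228 .1206
```

```text
clk 2.1 pos [ 0.3593 -0.1351  0.2538] yaw 12.6 tool d mm [ 215.3 -213.8    4.7] zaxis [-0.005  0.021 -1.   ] F [ 0.46 -0.31 -1.12] M [-0.072 -0.005 -0.022] w 0.0171 j6 0.98
```

>>> apply_moves(
  moves=[
    [[10, -10, 0, 0], [23, -23, 0, 0], [30, -30, 0, 0], [32, -32, 0, 0], [32, -32, 0, 0], [32, -32, 0, 0], [30, -29, 0, 0], [16, -16, 0, 0], [8, -8, 0, 0], [2, -2, 0, 0]],
  ],
)

```text
clock: 3.1
eef_pos: [0.5232, 0.1397, 0.2567]
tool_rot: [0.995, 0.097, -0.004, -0.012]
ft_force: [-1.0, -0.4, -0.1]
grip_width: 0.0173
```

>>> apply_moves(
  moves=[
    [[0, 0, 0, -8.5], [0, 0, 0, -8.5], [0, 0, 0, -8.5], [0, 0, 0, -8.5], [0, 0, 0, -8.5], [0, 0, 0, -8.5], [0, 0, 0, -8.5], [0, 0, 0, -8.5], [0, 0, 0, -8.5], [0, 0, 0, -8.5]],
  ],
)

```text
clock: 4.1
eef_pos: [0.5129, 0.1285, 0.2575]
tool_rot: [0.661, 0.75, 0.0, -0.013]
ft_force: [0.5, 0.1, 0.2]
grip_width: 0.0169
```

>>> apply_moves(
  moves=[
    [[0, 0, 0, -8], [0, 0, 0, -8], [0, 0, 0, -8], [0, 0, 0, -8], [0, 0, 0, -8], [0, 0, 0, -8], [0, 0, 0, -8], [0, 0, 0, -5], [0, 0, 0, 0], [0, 0, 0, 0]],
  ],
)

```text
clock: 5.1
eef_pos: [0.5026, 0.1154, 0.2596]
tool_rot: [0.182, 0.983, 0.004, -0.014]
ft_force: [-0.3, -0.2, 0.2]
grip_width: 0.0171
```

```bash
python3 g.py .5228 .1206
```

```text
clk 5.1 pos [0.5026 0.1154 0.2596] yaw 159.0 tool d mm [-17.   12.1  -0.5] zaxis [-0.026  0.013 -1.   ] F [-0.31 -0.23  0.17] M [-0.021 -0.019 -0.05 ] w 0.0171 j6 -0.99
```

>>> apply_moves(
  moves=[
    [[-4, 3, 6, -1], [-4, 3, 8, -1], [-4, 3, 8, -1], [-3, 2, 8, -1], [-1, 0, 8, -1], [0, 0, 8, 0], [0, 0, 8, 0], [0, 0, 4, 0], [0, 0, 0, 0], [0, 0, 0, 0]],
  ],
)

```text
clock: 6.1
eef_pos: [0.5198, 0.1209, 0.194]
tool_rot: [0.138, 0.99, 0.004, -0.016]
ft_force: [0.9, -0.4, -0.6]
grip_width: 0.017
```

```bash
python3 g.py .5228 .1206; python3 -c "
from h import *
snap('wrist','w1.png')"
```

```text
clk 6.1 pos [0.5198 0.1209 0.194 ] yaw 164.1 tool d mm [-3.   0.5 -0.1] zaxis [-0.03   0.012 -0.999] F [ 0.95 -0.37 -0.56] M [ 0.023  0.02  -0.003] w 0.017 j6 -1.07
```

View pics/w1.png

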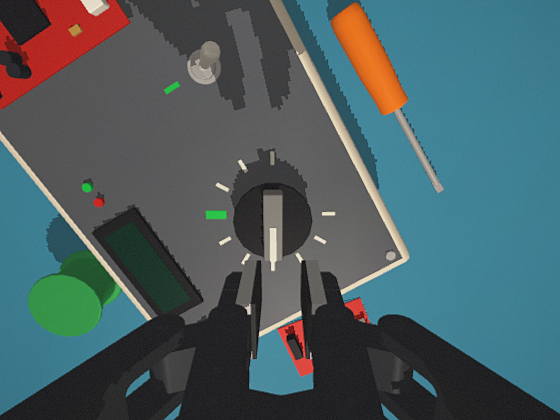

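Wrist view: the knob is at (272,218) and the white pointer hits the tick at (272,265). That is the 4th of the ticks counted from (328,213), so click 3 again. The fingers straddle the rib line, slightly off to the right. I'll check the position with the wrist camera.

```bash
sed -i "s/def st(tx,ty,yaw=None)/def st(tx,ty,tz=None)/; s/np.array(\[tx,ty,s\['eef_pos'\]\[2\]\])/np.array([tx,ty,s['eef_pos'][2] if tz is None else tz])/; s/st(float.*/st(*map(float,sys.argv[1:]))/" g.py; python3 - <<'E'
from h import *
from g import st
c=dict(np.load('pics/w1.npz'))
T=[(328.5,213),(320,239.5),(299.5,259),(272.5,265.5),(246,259),(225,240.5),(215.5,215)]
W=np.array([ray(c,u,v,.078)[:2] for u,v in T]); 
A=np.c_[2*W,np.ones(7)]; s=np.linalg.lstsq(A,(W**2).sum(1),rcond=None)[0]
print('knob by wrist',s[:2],'r',np.sqrt(s[2]+s[:2]@s[:2]))
print('rib',ray(c,272,192,.107),ray(c,272,262,.107))
st(.5228,.1206,.135)
E
```

```text
knob by wrist [0.52276683 0.12484269] r 0.03926875946694607
rib [0.51671789 0.10194859 0.107     ] [0.52976456 0.14635724 0.107     ]
clk 6.15 pos [0.5198 0.1209 0.1941] yaw 164.1 tool d mm [-4.9  0.3 59. ] zaxis [-0.03   0.012 -0.999] F [-0.61 -0.73 -0.26] M [-0.052 -0.06  -0.029] w 0.0169 j6 -1.07
```

>>> apply_moves(
  moves=[
    [[-1, 0.5, 6, 0], [-1, 0.5, 8, 0], [-1, 0.5, 8, 0], [-1, 0.3, 8, 0], [-0.5, 0, 8, 0], [0, 0, 7, 0], [0, 0, 5, 0], [0, 0, 3, 0], [0, 0, 1, 0], [0, 0, 0, 0]],
  ],
)

```text
clock: 7.15
eef_pos: [0.5235, 0.1222, 0.1354]
tool_rot: [0.138, 0.99, 0.004, -0.016]
ft_force: [0.0, 0.3, -0.4]
grip_width: 0.0169
```

```bash
python3 g.py .5228 .1222 .118
```

```text
clk 7.15 pos [0.5235 0.1222 0.1354] yaw 164.1 tool d mm [ 0.1 -0.3 17.4] zaxis [-0.03   0.013 -0.999] F [ 0.01  0.33 -0.44] M [-0.034 -0.036  0.036] w 0.0169 j6 -1.07
```

>>> apply_moves(
  moves=[
    [[0, 0, 2, 0], [0, 0, 2, 0], [0, 0, 2, 0], [0, 0, 2, 0], [0, 0, 2, 0], [0, 0, 1.5, 0], [0, 0, 1.5, 0], [0, 0, 1, 0], [0, 0, 0, 0], [0, 0, 0, 0]],
  ],
)

```text
clock: 8.15
eef_pos: [0.5238, 0.1226, 0.1213]
tool_rot: [0.138, 0.99, 0.005, -0.014]
ft_force: [0.1, 1.1, -0.5]
grip_width: 0.0172
```

```bash
python3 g.py .5228 .1222 .115;python3 g.py .5228 .1222 .115; python3 -c "
from h import *
snap('wrist','w2.png')"
```

```text
clk 8.15 pos [0.5238 0.1226 0.1213] yaw 164.1 tool d mm [ 0.7 -0.7  6.3] zaxis [-0.027  0.013 -1.   ] F [ 0.09  1.07 -0.51] M [ 0.02  -0.009 -0.05 ] w 0.0172 j6 -1.07
clk 8.15 pos [0.5238 0.1226 0.1213] yaw 164.1 tool d mm [ 0.7 -0.7  6.3] zaxis [-0.027  0.013 -1.   ] F [ 0.09  1.07 -0.51] M [ 0.02  -0.009 -0.05 ] w 0.0172 j6 -1.07
```

View pics/w2.png

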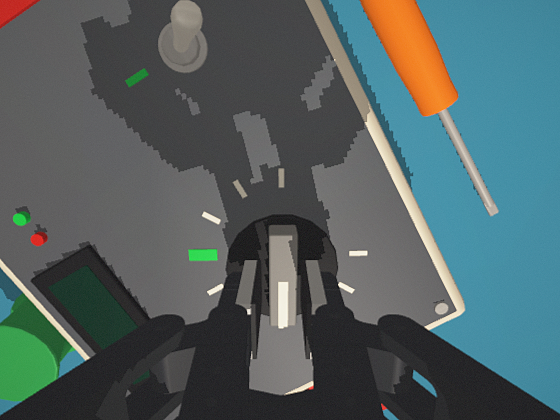

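The fingers stand astride the rib and centred: the rib is at column 283 and the fingers at about 257 and 308. I'll press down gently now.

>>> apply_moves(
  moves=[
    [[0, 0, 0.7, 0], [0, 0, 0.7, 0], [0, 0, 0.7, 0], [0, 0, 0.7, 0], [0, 0, 0.7, 0], [0, 0, 0.7, 0], [0, 0, 0.7, 0], [0, 0, 0.7, 0], [0, 0, 0.7, 0], [0, 0, 0, 0]],
  ],
)

```text
clock: 9.2
eef_pos: [0.5238, 0.1227, 0.1146]
tool_rot: [0.138, 0.99, 0.005, -0.014]
ft_force: [-0.5, -0.6, 0.7]
grip_width: 0.0171
```

>>> apply_moves(
  moves=[
    [[0, 0, 0.7, 0], [0, 0, 0.7, 0], [0, 0, 0.7, 0], [0, 0, 0.7, 0], [0, 0, 0, 0], [0, 0, 0, 0], [0, 0, 0, 0], [0, 0, 0, 0], [0, 0, 0, 0], [0, 0, 0, 0]],
  ],
)

```text
clock: 10.2
eef_pos: [0.5239, 0.1227, 0.1137]
tool_rot: [0.138, 0.99, 0.005, -0.013]
ft_force: [-1.0, -1.0, 4.7]
grip_width: 0.0174
```

```bash
python3 g.py .5228 .1222 .115
```

```text
clk 10.2 pos [0.5239 0.1227 0.1137] yaw 164.1 tool d mm [ 1.  -0.8 -1.3] zaxis [-0.025  0.013 -1.   ] F [-1.04 -0.95  4.69] M [-0.112  0.28   0.003] w 0.0174 j6 -1.07
```

>>> apply_moves(
  moves=[
    [[0, 0, 0.7, 0], [0, 0, 0.7, 0], [0, 0, 0.7, 0], [0, 0, 0.7, 0], [0, 0, 0.5, 0], [0, 0, 0, 0], [0, 0, 0, 0], [0, 0, 0, 0], [0, 0, 0, 0], [0, 0, 0, 0]],
  ],
)

```text
clock: 11.2
eef_pos: [0.524, 0.1227, 0.1114]
tool_rot: [0.138, 0.99, 0.005, -0.013]
ft_force: [-1.8, -0.1, 4.7]
grip_width: 0.017
```

```bash
python3 g.py .5228 .1222 .115
```

```text
clk 11.2 pos [0.524  0.1227 0.1114] yaw 164.1 tool d mm [ 1.1 -0.8 -3.6] zaxis [-0.024  0.014 -1.   ] F [-1.84 -0.13  4.74] M [-0.159  0.409 -0.028] w 0.017 j6 -1.07
```

>>> apply_moves(
  moves=[
    [[0, 0, 0.6, 0], [0, 0, 0.6, 0], [0, 0, 0.6, 0], [0, 0, 0.6, 0], [0, 0, 0.6, 0], [0, 0, 0.6, 0], [0, 0, 0.6, 0], [0, 0, 0.6, 0], [0, 0, 0.6, 0], [0, 0, 0.6, 0]],
  ],
)

```text
clock: 12.2
eef_pos: [0.524, 0.1227, 0.1089]
tool_rot: [0.139, 0.99, 0.005, -0.011]
ft_force: [-2.0, -0.5, 9.0]
grip_width: 0.0172
```

```bash
python3 g.py .5228 .1222 .115
```

```text
clk 12.2 pos [0.524  0.1227 0.1089] yaw 164.1 tool d mm [ 1.1 -0.8 -6.1] zaxis [-0.021  0.014 -1.   ] F [-2.02 -0.54  8.99] M [-0.183  0.53  -0.03 ] w 0.0172 j6 -1.07
```

>>> apply_moves(
  moves=[
    [[0, 0, 0.6, 0], [0, 0, 0.6, 0], [0, 0, 0.6, 0], [0, 0, 0.6, 0], [0, 0, 0.6, 0], [0, 0, 0.6, 0], [0, 0, 0.6, 0], [0, 0, 0.6, 0], [0, 0, 0.6, 0], [0, 0, 0.6, 0]],
  ],
)

```text
clock: 13.2
eef_pos: [0.5239, 0.1227, 0.1089]
tool_rot: [0.139, 0.99, 0.006, -0.009]
ft_force: [-3.4, 0.0, 7.6]
grip_width: 0.017
```

```bash
python3 g.py .5228 .1222 .115
```

```text
clk 13.2 pos [0.5239 0.1227 0.1089] yaw 164.1 tool d mm [ 1.  -0.7 -6.1] zaxis [-0.017  0.014 -1.   ] F [-3.4   0.01  7.55] M [-0.206  0.601 -0.022] w 0.017 j6 -1.07
```

The stop is at TCP z ≈ 0.1089, about 5 mm of travel at around 8 N. Now turning clockwise while keeping the press on.

>>> apply_moves(
  moves=[
    [[0, 0, 0.6, 4], [0, 0, 0.6, 4], [0, 0, 0.6, 4], [0, 0, 0.6, 4], [0, 0, 0.6, 4], [0, 0, 0.6, 4], [0, 0, 0.6, 4], [0, 0, 0.6, 4], [0, 0, 0.6, 4], [0, 0, 0.6, 4]],
  ],
)

```text
clock: 14.2
eef_pos: [0.5251, 0.1224, 0.1088]
tool_rot: [0.481, 0.877, 0.004, -0.008]
ft_force: [-3.3, -0.7, 7.1]
grip_width: 0.0171
```

```bash
python3 g.py .5228 .1222 .1089; python3 -c "
from h import *
snap('wrist','w3.png')"
```

```text
clk 14.2 pos [0.5251 0.1224 0.1088] yaw 122.5 tool d mm [ 1.1 -2.1 -0. ] zaxis [-0.01   0.014 -1.   ] F [-3.33 -0.67  7.1 ] M [-0.262  0.569  0.09 ] w 0.0171 j6 -0.35
```

View pics/w3.png

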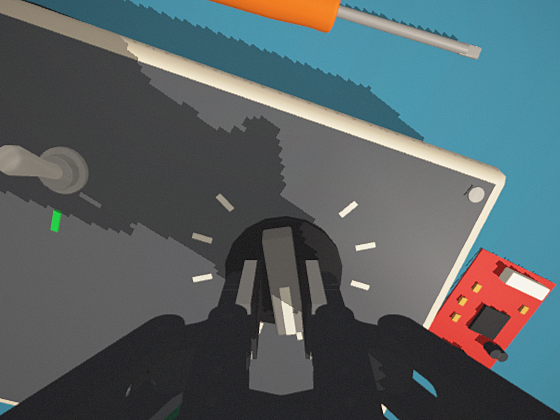

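The fingers turned 41.6° and the rib follows with about 8° of lag, which is the expected slack. Carrying on.

>>> apply_moves(
  moves=[
    [[0, 0, 0.6, 4], [0, 0, 0.6, 4], [0, 0, 0.6, 4], [0, 0, 0.6, 4], [0, 0, 0.6, 4], [0, 0, 0.6, 4], [0, 0, 0.6, 4], [0, 0, 0.6, 4], [0, 0, 0.6, 3], [0, 0, 0.6, 3]],
  ],
)

```text
clock: 15.25
eef_pos: [0.5252, 0.122, 0.1088]
tool_rot: [0.75, 0.662, 0.002, -0.007]
ft_force: [-2.7, -0.9, 7.7]
grip_width: 0.0173
```

```bash
python3 g.py .5228 .1222 .1089
```

```text
clk 15.25 pos [0.5252 0.122  0.1088] yaw 82.9 tool d mm [-0.1 -2.4 -0.1] zaxis [-0.006  0.013 -1.   ] F [-2.68 -0.9   7.73] M [-0.337  0.647  0.112] w 0.0173 j6 0.35
```

>>> apply_moves(
  moves=[
    [[0, 0, 0.6, 1.5], [0, 0, 0.6, 1.5], [0, 0, 0.6, 1.5], [0, 0, 0.6, 1.5], [0, 0, 0.6, 1.5], [0, 0, 0.6, 0.5], [0, 0, 0.6, 0], [0, 0, 0.6, 0], [0, 0, 0.6, 0], [0, 0, 0.6, 0]],
  ],
)

```text
clock: 16.25
eef_pos: [0.5249, 0.1217, 0.1088]
tool_rot: [0.796, 0.605, 0.003, -0.005]
ft_force: [-3.1, -0.6, 8.2]
grip_width: 0.0174
```

```bash
python3 g.py .5228 .1222 .1089; python3 -c "
from h import *
snap('wrist','w4.png')"
```

```text
clk 16.25 pos [0.5249 0.1217 0.1088] yaw 74.5 tool d mm [-0.1 -2.2 -0.1] zaxis [-0.002  0.012 -1.   ] F [-3.14 -0.65  8.16] M [-0.239  0.646 -0.06 ] w 0.0174 j6 0.49
```

View pics/w4.png

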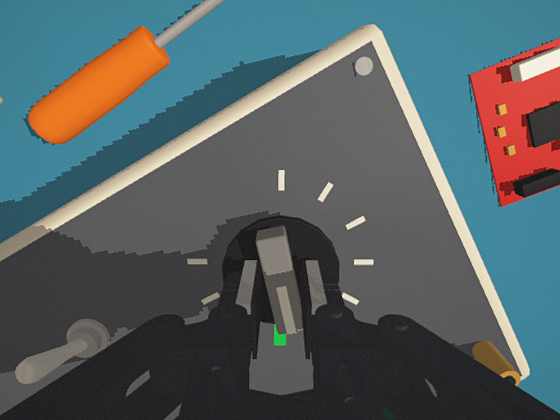

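```bash
python3 - <<'E'
from h import *
for f in ('w2','w3','w4'):
    im=cv2.imread(f'pics/{f}.png'); c=dict(np.load(f'pics/{f}.npz'))
    z=.109 if f=='w2' else .104
    x=im[210:345,230:340]; print(f)
    ps=dict(w2=((283,228),(283,324)),w3=((278,229),(290,333)),w4=((270,230),(290,330)))[f]
    w=[ray(c,*p,z)[:2] for p in ps]; d=w[1]-w[0]; print(np.hypot(*d),np.degrees(np.arctan2(d[1],d[0])))
cv2.imwrite('pics/c4.png',np.hstack([cv2.resize(cv2.imread(f'pics/{f}.png')[205:345,230:340],None,fx=3.4,fy=3.4,interpolation=2) for f in ('w3','w4')]))
E
```

```text
w2
0.045050585267608856 74.14781750900246
w3
0.046737059206714365 38.48682821211922
w4
0.045211612894001385 -5.411129085615942
```

View pics/c4.png

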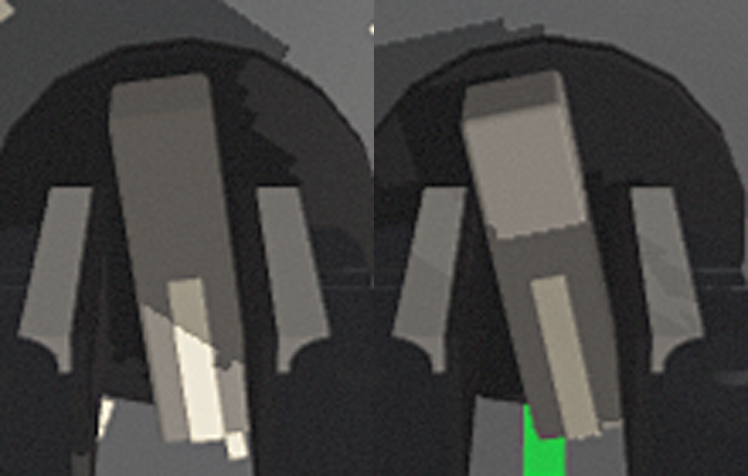

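```bash
python3 - <<'E'
from h import *
for f,o,ps in (('w3',0,((185,280),(208,440))),('w4',374,((548,280),(582,437)))):
    c=dict(np.load(f'pics/{f}.npz'))
    w=[ray(c,230+(u-o)/3.4-.35,205+v/3.4-.35,.104)[:2] for u,v in ps]; d=w[1]-w[0]; a=np.degrees(np.arctan2(d[1],d[0])); print(f,a,'click',(150-a+14.14)/30)
E
```

```text
w3 39.88393602681332 click 4.141868799106223
w4 -4.6191018372256325 click 5.625303394574187
```

>>> apply_moves(
  moves=[
    [[0, 0, 0.6, 1.5], [0, 0, 0.6, 1.5], [0, 0, 0.6, 1.5], [0, 0, 0.6, 1], [0, 0, 0.6, 0], [0, 0, 0.6, 0], [0, 0, 0.6, 0], [0, 0, 0.6, 0], [0, 0, 0.6, 0], [0, 0, 0.6, 0]],
  ],
)

```text
clock: 17.3
eef_pos: [0.5248, 0.1217, 0.1089]
tool_rot: [0.826, 0.564, 0.004, -0.005]
ft_force: [-3.0, 0.4, 7.8]
grip_width: 0.0173
```

```bash
python3 g.py .5228 .1222 .1089; python3 -c "
from h import *
snap('wrist','w5.png')
im=cv2.imread('pics/w5.png');cv2.imwrite('pics/c5.png',cv2.resize(im[205:345,230:340],None,fx=3.4,fy=3.4,interpolation=2))"
```

```text
clk 17.3 pos [0.5248 0.1217 0.1089] yaw 68.7 tool d mm [-0.2 -2.  -0. ] zaxis [ 0.002  0.012 -1.   ] F [-2.95  0.37  7.76] M [-0.196  0.695 -0.068] w 0.0173 j6 0.59
```

View pics/c5.png

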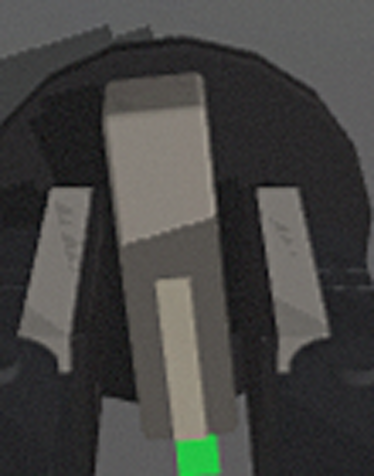

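The pointer now runs straight to the green tick: the line ends at (191,437) and the tick is at (198,455) in the crop. The rib sits free between the pads. Lifting straight up.

>>> apply_moves(
  moves=[
    [[0, 0, -1, 0], [0, 0, -1, 0], [0, 0, -1.5, 0], [0, 0, -1.5, 0], [0, 0, -2, 0], [0, 0, -2, 0], [0, 0, -3, 0], [0, 0, -3, 0], [0, 0, -4, 0], [0, 0, -5, 0]],
  ],
)

```text
clock: 18.35
eef_pos: [0.5241, 0.1213, 0.1321]
tool_rot: [0.826, 0.564, 0.003, -0.005]
ft_force: [0.1, 0.3, 0.6]
grip_width: 0.017
```

>>> apply_moves(
  moves=[
    [[0, 0, -7, 0], [0, 0, -7, 0], [0, 0, -7, 0], [0, 0, -7, 0], [0, 0, -7, 0], [0, 0, -5, 0], [0, 0, -3, 0], [0, 0, 0, 0], [0, 0, 0, 0], [0, 0, 0, 0]],
  ],
)

```text
clock: 19.35
eef_pos: [0.525, 0.121, 0.1809]
tool_rot: [0.826, 0.564, 0.004, -0.005]
ft_force: [-0.3, -0.4, 0.1]
grip_width: 0.017
```

```bash
python3 g.py .5228 .1222 .1089; python3 -c "
from h import *
snap('wrist','w6.png');snap('top','top6.png')
a=cv2.imread('pics/w6.png');cv2.imwrite('pics/c6.png',cv2.resize(a,(780,585)))"
```

```text
clk 19.35 pos [0.525  0.121  0.1809] yaw 68.7 tool d mm [-0.5 -2.3 72. ] zaxis [ 0.002  0.013 -1.   ] F [-0.32 -0.42  0.06] M [0.014 0.018 0.02 ] w 0.017 j6 0.59
```

View pics/c6.png

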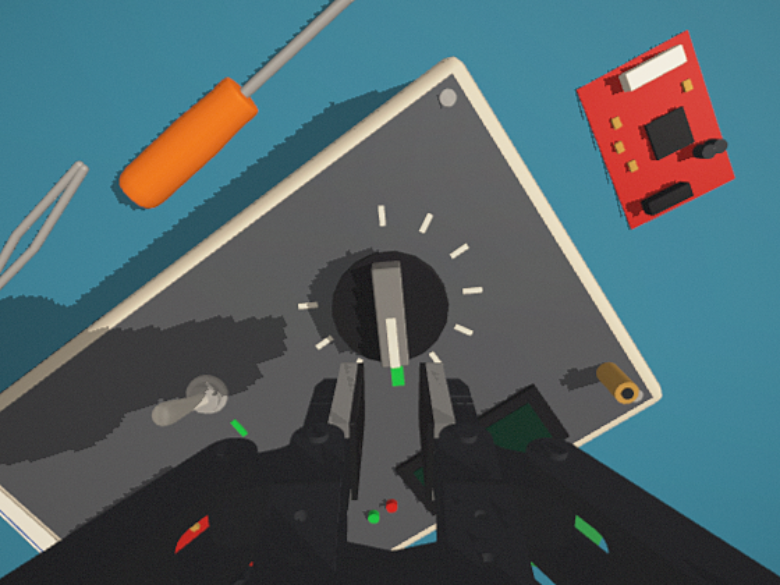

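Knob verified: it is up, and the pointer (390,345) is on the green tick (397,377). Next is the toggle, at about (207,393) in this view.

```bash
python3 - <<'E'
from h import *
from g import st
c=dict(np.load('pics/w6.npz')); k=560/780
print('bush',ray(c,210*k,393*k,.084),'tip',ray(c,163*k,411*k,.115))
c=dict(np.load('pics/top6.npz'));t=[ray(c,180+u/6,195+v/6,.114) for u,v in((618,275),)];print('top tip',t)
st(.4925,.0085)
E
```

```text
bush [0.53455815 0.02555603 0.084     ] tip [0.52357759 0.0204051  0.115     ]
top tip [array([0.5254658 , 0.01523305, 0.114     ])]
clk 19.45 pos [0.5249 0.1209 0.1808] yaw 68.7 tool d mm [-116.5   10.6   -1.5] zaxis [ 0.002  0.013 -1.   ] F [ 0.28  0.3  -0.2 ] M [-0.015 -0.01  -0.023] w 0.0172 j6 0.59
```

>>> apply_moves(
  moves=[
    [[0, 0, 0, -5], [0, 0, 0, -5], [0, 0, 0, -5], [0, 0, 0, -5], [0, 0, 0, -5], [0, 0, 0, -5], [0, 0, 0, -5], [0, 0, 0, 0], [0, 0, 0, 0], [0, 0, 0, 0]],
  ],
  hand=-1,
)

```text
clock: 20.45
eef_pos: [0.5231, 0.1206, 0.1776]
tool_rot: [0.609, 0.793, 0.003, -0.005]
ft_force: [0.6, -0.4, 0.2]
grip_width: -0.0002
```

```bash
python3 g.py .4925 .0085 .15
```

```text
clk 20.45 pos [0.5231 0.1206 0.1776] yaw 104.9 tool d mm [-100.7  -58.5   26.5] zaxis [-0.004  0.011 -1.   ] F [ 0.61 -0.35  0.22] M [-0.     0.021 -0.003] w -0.0002 j6 -0.04
```

>>> apply_moves(
  moves=[
    [[-6, -4, 0, 0], [-12, -7, 0, 0], [-15, -9, 0, 0], [-15, -9, 0, 0], [-15, -9, 0, 0], [-15, -9, 0, 0], [-12, -7, 0, 0], [-7, -4, 0, 0], [-3, -1, 0, 0], [0, 0, 0, 0]],
  ],
)

```text
clock: 21.45
eef_pos: [0.4877, -0.0015, 0.1766]
tool_rot: [0.612, 0.791, 0.002, -0.005]
ft_force: [0.3, 0.3, -0.0]
grip_width: -0.0003
```

```bash
python3 g.py .4925 .0095 .113
```

```text
clk 21.45 pos [ 0.4877 -0.0015  0.1766] yaw 104.6 tool d mm [ 8.8  7.6 63.6] zaxis [-0.005  0.01  -1.   ] F [ 0.28  0.26 -0.03] M [-0.028  0.012 -0.019] w -0.0003 j6 -0.26
```

>>> apply_moves(
  moves=[
    [[2, 2, 5, 0], [2, 2, 8, 0], [2, 1, 9, 0], [2, 1, 9, 0], [0.5, 1, 9, 0], [0, 0, 9, 0], [0, 0, 7, 0], [0, 0, 4, 0], [0, 0, 2, 0], [0, 0, 0, 0]],
  ],
)

```text
clock: 22.45
eef_pos: [0.492, 0.0125, 0.1072]
tool_rot: [0.61, 0.792, 0.002, -0.006]
ft_force: [0.1, 0.6, -0.3]
grip_width: -0.0003
```

```bash
python3 g.py .4925 .0095 .113; python3 -c "
from h import *
snap('wrist','w7.png')"
```

```text
clk 22.45 pos [0.492  0.0125 0.1072] yaw 104.8 tool d mm [-2.9 -0.3 -5.8] zaxis [-0.008  0.01  -1.   ] F [ 0.1   0.56 -0.26] M [ 0.026 -0.033 -0.037] w -0.0003 j6 -0.24
```

View pics/w7.png

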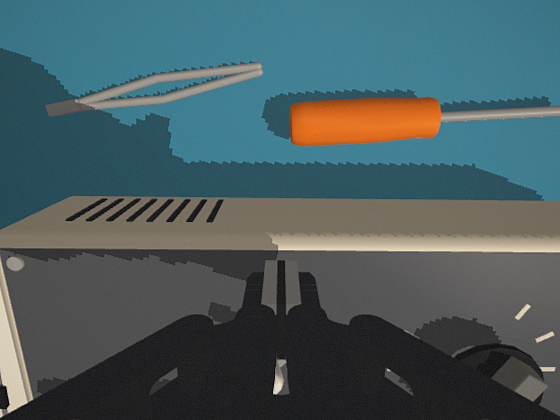

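The toggle shows between the fingers at (280,375), so it is aligned behind them. I'll raise 6 mm and push toward the far side.

>>> apply_moves(
  moves=[
    [[-0.5, 0, -3, 0], [-0.5, 0, -3, 0], [-0.5, 2, 0, 0], [0, 3, 0, 0], [0, 3, 0, 0], [0, 3, 0, 0], [0, 3, 0, 0], [0, 3, 0, 0], [0, 2, 0, 0], [0, 2, 0, 0]],
  ],
)

```text
clock: 23.5
eef_pos: [0.5146, 0.016, 0.1155]
tool_rot: [0.61, 0.792, 0.002, -0.005]
ft_force: [-1.6, 0.5, 1.8]
grip_width: 0.0003
```

```bash
python3 g.py .5253 .0172 .113
```

```text
clk 23.5 pos [0.5146 0.016  0.1155] yaw 104.8 tool d mm [-1.6 10.6  2.5] zaxis [-0.006  0.009 -1.   ] F [-1.64  0.45  1.77] M [-0.103  0.369 -0.024] w 0.0003 j6 -0.23
```

>>> apply_moves(
  moves=[
    [[0, 1.5, 0.3, 0], [0, 1.5, 0.3, 0], [0, 1.5, 0.3, 0], [0, 1.5, 0.3, 0], [0, 1.5, 0.3, 0], [0, 1.5, 0.3, 0], [0, 1.5, 0.3, 0], [0, 1.2, 0, 0], [0, 1, 0, 0], [0, 1, 0, 0]],
  ],
)

```text
clock: 24.5
eef_pos: [0.5269, 0.0191, 0.1131]
tool_rot: [0.611, 0.792, -0.0, -0.007]
ft_force: [-5.0, -1.7, 4.8]
grip_width: -0.0
```

```bash
python3 g.py .5253 .0172 .113
```

```text
clk 24.5 pos [0.5269 0.0191 0.1131] yaw 104.7 tool d mm [-1.5 -2.1  0.1] zaxis [-0.011  0.008 -1.   ] F [-5.05 -1.66  4.76] M [-0.401  1.152  0.049] w -0.0 j6 -0.23
```

>>> apply_moves(
  moves=[
    [[0, 1, 0, 0], [0, 1, 0, 0], [0, 1, 0, 0], [0, 1, 0, 0], [0, 1, 0, 0], [0, 0, 0, 0], [0, 0, 0, 0], [0, 0, 0, 0], [0, 0, 0, 0], [0, 0, 0, 0]],
  ],
)

```text
clock: 25.5
eef_pos: [0.5269, 0.0191, 0.1132]
tool_rot: [0.611, 0.792, -0.004, -0.01]
ft_force: [-3.4, -1.6, 3.8]
grip_width: -0.0005
```

```bash
python3 g.py .5253 .0172 .113; python3 -c "
from h import *
snap('side','s8.png');snap('top','top8.png')
a=cv2.resize(cv2.imread('pics/s8.png')[170:280,215:345],None,fx=3.6,fy=3.6,interpolation=2)
b=cv2.resize(cv2.imread('pics/side0.png')[170:280,260:345],None,fx=3.6,fy=3.6,interpolation=2)
cv2.imwrite('pics/c8.png',np.hstack([a,b]))"
```

```text
clk 25.5 pos [0.5269 0.0191 0.1132] yaw 104.7 tool d mm [-1.5 -2.   0.3] zaxis [-0.021  0.005 -1.   ] F [-3.42 -1.62  3.81] M [-0.25   0.605 -0.019] w -0.0005 j6 -0.22
```

View pics/c8.png

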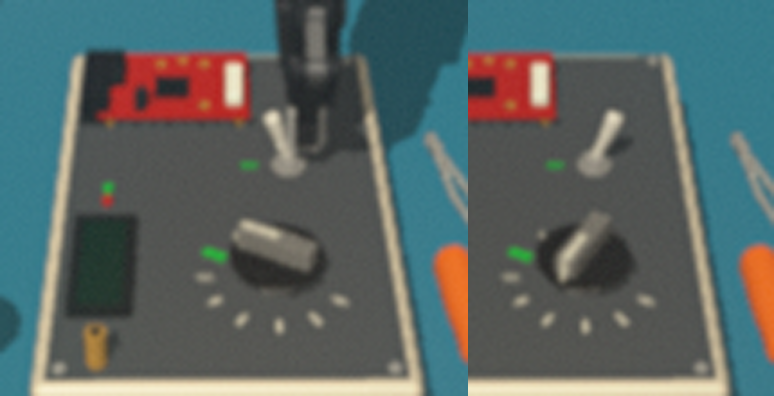

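```bash
python3 - <<'E'
from h import *
c=dict(np.load('pics/s8.npz')); 
u=np.array([np.cos(.2468),np.sin(.2468)])
for piv in ((.5363,.0178),):
  for a in (-.35,0,.2,.25,.3,.35):
    p=[*(np.array(piv)+u*.035*np.sin(a)),.084+.035*np.cos(a)]; x,y=proj(c,p); b=proj(c,[*piv,.084])
    print(a,'crop tip',round((x-215)*3.6),round((y-170)*3.6),'bush',np.round((np.array(b)-(215,170))*3.6), 'd',round((x-b[0])*3.6,1))
E
```

```text
-0.35 crop tip 309 110 bush [287. 155.] d 22.3
0 crop tip 289 107 bush [287. 155.] d 2.2
0.2 crop tip 277 108 bush [287. 155.] d -9.5
0.25 crop tip 275 109 bush [287. 155.] d -12.4
0.3 crop tip 272 109 bush [287. 155.] d -15.3
0.35 crop tip 269 110 bush [287. 155.] d -18.1
```

Off used to read column 307 (predicted 309). It now reads 272, against a predicted 267–269 for fully on. I'll push a bit more firmly, still well under 20 N, to be sure it is against its stop.

>>> apply_moves(
  moves=[
    [[0, 1.5, 0, 0], [0, 2, 0, 0], [0, 2, 0, 0], [0, 2, 0, 0], [0, 2, 0, 0], [0, 2, 0, 0], [0, 2, 0, 0], [0, 2, 0, 0], [0, 2, 0, 0], [0, 2, 0, 0]],
  ],
)

```text
clock: 26.6
eef_pos: [0.5277, 0.0194, 0.1133]
tool_rot: [0.612, 0.79, -0.02, -0.021]
ft_force: [-8.4, -3.9, 7.7]
grip_width: 0.0002
```

```bash
python3 g.py .5253 .0172 .113
```

```text
clk 26.6 pos [0.5277 0.0194 0.1133] yaw 104.5 tool d mm [-1.5 -2.8  0.5] zaxis [-0.058 -0.006 -0.998] F [-8.36 -3.88  7.73] M [-0.549  1.638  0.024] w 0.0002 j6 -0.21
```

That is a firm stop: 0.8 mm of movement at about 12 N. Backing off and lifting clear.

>>> apply_moves(
  moves=[
    [[0, -2, 0, 0], [0, -4, 0, 0], [0, -5, 0, 0], [0, -5, 0, 0], [0, -5, -3, 0], [0, -3, -8, 0], [0, 0, -10, 0], [0, 0, -10, 0], [0, 0, -10, 0], [0, 0, -10, 0]],
  ],
)

```text
clock: 27.6
eef_pos: [0.5085, 0.0142, 0.1694]
tool_rot: [0.612, 0.791, -0.017, -0.019]
ft_force: [0.3, 0.1, -0.1]
grip_width: -0.0003
```

>>> apply_moves(
  moves=[
    [[0, -15, -10, 0], [0, -20, -10, 0], [0, -20, -10, 0], [0, -20, -10, 0], [0, -20, 0, 0], [0, -20, 0, 0], [0, -10, 0, 0], [0, 0, 0, 0], [0, 0, 0, 0], [0, 0, 0, 0]],
  ],
)

```text
clock: 28.6
eef_pos: [0.3922, -0.0175, 0.2258]
tool_rot: [0.611, 0.791, -0.012, -0.013]
ft_force: [-0.1, -0.4, 0.0]
grip_width: 0.0003
```

```bash
python3 g.py .5253 .0172 .113; python3 -c "
from h import *
snap('side','s9.png');snap('top','top9.png')
a=cv2.resize(cv2.imread('pics/s9.png')[170:280,225:345],(420,385),interpolation=2)
b=cv2.resize(cv2.imread('pics/top9.png')[140:315,130:390],(370,249),interpolation=2)
o=np.zeros((385,790,3),np.uint8);o[:,:420]=a;o[:249,420:]=b;cv2.imwrite('pics/c9.png',o)"
```

```text
clk 28.6 pos [ 0.3922 -0.0175  0.2258] yaw 104.6 tool d mm [ -0.6 141.4 108. ] zaxis [-0.035 -0.003 -0.999] F [-0.12 -0.35  0.02] M [-0.001  0.06   0.001] w 0.0003 j6 -0.30
```

The picture budget is used up, so I'll check numerically.

```bash
python3 - <<'E'
from h import *
def br(f,x0,x1,y0,y1,t=150):
    h=cv2.cvtColor(cv2.imread(f'pics/{f}.png'),cv2.COLOR_BGR2HSV)[y0:y1,x0:x1]; m=(h[...,2]>t)&(h[...,1]<60)
    y,x=np.nonzero(m); 
    if not len(y): return 0
    k=y<=y.min()+4; return len(y),round(x[k].mean()+x0,1),round(y.min()+y0)
for f in ('side0','s8','s9'): print(f,'lever tip',br(f,285,312,196,212))
c=dict(np.load('pics/s9.npz')); u=np.array([np.cos(.2468),np.sin(.2468)])
for a in(-.35,.25,.35): print(a,np.round(proj(c,[*(np.array([.5363,.0178])+u*.035*np.sin(a)),.084+.035*np.cos(a)]),1))
# pointer line in top view: bright low-sat pixels within knob disc
for f in ('top0','top6','top9'):
    c=dict(np.load(f'pics/{f}.npz')); h=cv2.cvtColor(cv2.imread(f'pics/{f}.png'),cv2.COLOR_BGR2HSV)
    k=np.array(proj(c,[.5228,.1206,.105])); Y,X=np.mgrid[:420,:560]
    m=(np.hypot(X-k[0],Y-k[1])<13)&(h[...,2]>190); 
    if m.sum():
        w=ray(c,X[m].mean(),Y[m].mean(),.107)[:2]-(.5228,.1206); a=np.degrees(np.arctan2(w[1],w[0])); print(f,m.sum(),'pointer click',(164.14-a)/30)
a,b=[cv2.imread(f'pics/{f}.png').astype(int) for f in('top0','top9')]; d=(abs(a-b).max(2)>60).astype(np.uint8)
n,_,s,ce=cv2.connectedComponentsWithStats(d); print([(s[i].tolist()) for i in range(1,n) if s[i,4]>25])
E
```

```text
side0 lever tip (42, np.float64(299.7), 201)
s8 lever tip (43, np.float64(290.4), 201)
s9 lever tip (38, np.float64(290.2), 201)
-0.35 [300.9 200.5]
0.25 [291.3 200.2]
0.35 [289.7 200.6]
top0 30 pointer click 2.9884731302736225
top9 26 pointer click 6.013449961781251
[[224, 231, 8, 12, 60], [214, 238, 12, 8, 61], [229, 242, 9, 8, 55], [220, 247, 8, 9, 47], [267, 270, 270, 150, 28780], [323, 286, 17, 9, 37], [500, 348, 30, 25, 586]]
```

```bash
python3 -c "
from workcell import workorder; print(workorder.job_done())"
```

```text
the job is handed in; nothing more can be done
None
```

The selector is on the green tick and the board is switched on. I handed the job in at about 28.7 s, with the gripper clear of everything.

- **Knob:** I pressed it about 5 mm to its stop with the fingers astride the rib and turned it clockwise three clicks, from 3 to 6. The readings were 7–9 N while pressing. When I lifted off, it sprang back up, and the last overhead picture puts the pointer at click 6.01.
- **Toggle:** I then pushed it with closed fingers to the far, green side until it hit a firm stop. The highest push reading was about 12 N, under the 20 N limit. After I backed off, the lever tip stayed put at image column 290.2; my model put fully on at 289.7.

**Checks that were weaker or disagreed:**
- **Camera mismatch:** The overhead and wrist cameras disagreed by 4–8 mm in y on the knob and toggle positions. I used values in between, and both grips were centred well enough.
- **Final check by numbers only:** The 12-picture limit was used up, so the last check was done on image data, not by eye.
- **Tweezers:** Comparing before and after from overhead showed only the knob, the arm's own area and two small patches, one next to the tweezers. I took those to be the arm's shadow and did not confirm it. Nothing I did came near the tweezers.
- **Force readings:** I only saw forces at the end of each move and after it, so short peaks in between were not observed.

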